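Fill a paper rattle with bells and hold the glue press shut on it

ROBOT

A 7-joint arm with a two-finger parallel gripper is mounted at the origin on the work surface. World frame = base frame: x ahead of the robot, y to its left, z up, the work surface at z = 0. Lengths are in m, angles in rad, forces in N, time in s.
With the tool pointing down it reaches from about 0.35 to 0.9 m from the base axis. Payload 19.9 kg.
Tool frame: the origin (TCP) lies at the very end of the fingers, on their centre line; the grasp point (between the pads) lies robot.pinch_z behind it (robot.pinch_z is the distance from the TCP to the grasp point, in m); x points along the fingers, z is the direction in which the jaws open and shut, and the axes are right-handed (so a half turn about x gives the same grasp; the last joint's range is limited). The gripper opens to 94 mm and grips with 3 to 60 N. Pads are 16 mm wide; open, the fingers measure 119 mm over their backs; the gripper's body (75 mm by 177 mm) begins 78 mm behind the grasp point.
Start: joints at [-1.308, 0.417, -0.01, 1.614, 0.005, 1.111, -0.053], TCP at [0.188, 0.596, 0.178] pointing down, gripper open.
Joint ranges: [-2.81, 2.81], [-0.39, 2.02], [-1.27, 1.25], [0.06, 2.57], [-1.19, 4.33], [0.19, 2], [-2.82, 2.82]. Speed limits (rad/s): [1.89, 1.89, 2.39, 2.39, 3.01, 3.01, 3.01].

INTERFACE

Orientations are given as [roll, pitch, yaw] about the fixed x, y, z axes, in that order (R = Rz(yaw) Ry(pitch) Rx(roll)).
In Python, from rig import robot, eyes, job gives the robot as it stands.
- The arm moves only by the tool apply_moves, never from a script. Its argument "steps" is one flat list of numbers, 6 for each row, row after row: the shift along the tool's x, y, z in cm, then the turn, a rotation vector about the tool's x, y, z in rad. In form: [x, y, z, ax, ay, az, x, y, z, ax, ay, az, ...]. A call has 1 to 12 rows; each row is the pose to reach, as a shift and turn from the pose commanded when the call began, along the tool's axes at that moment; what a row does not reach only later rows make up. A row lasts 1/10 s, in which the tool goes at most 50 mm and 8.59 degrees, less where a joint would pass 70% of its speed; a pose out of reach is approached as far as the arm can. A call with a gripper value outside its range is refused whole. "claw" is the closure in counts, from 0 (fully open) to 255 (shut), set as the call begins (left out, the last holds). The fingers move at their own pace and stop on an object; "grip_force" is the grip in N (left out, the last holds). Time passes only in rows, so rows that repeat a pose let the fingers close. It gives the time, the measured TCP pose, the force and the opening at its end, in the units of the state.
- robot.state(): the state, without advancing time (a new reading comes with each control period).
- eyes.get_image(name): name is "side" or "top"; returns a dict with "image" (480x640x3 uint8, red, green, blue), "fx", "fy", "cx", "cy" (pixels), "pose" (4x4, takes a point from camera to world coordinates). Camera axes: x right, y down, z forward; pixel columns grow to the right and rows downward; lengths in m; the calibration is good to about 2 mm. A picture is of the moment at which its call begins. There is no depth.
- job.sign_off(): hands the job in, once; it reports no verdict.
The state is a dict: "time_s": time; "joint_positions": joint angles; "joint_velocities": joint speeds; "tau": joint torques, N m; "position": TCP position; "eef_rot": TCP orientation; "wrist_force": force on the tool from outside, world axes, zero at the start; "moment": the same for the moment, N m; "grip_width": opening from 0.0 (shut) to 1.0 (fully open).
Only numpy, scipy, OpenCV 4.12 (cv2) and the standard library are available. Lean on these libraries where they do the work, as an engineer would, in place of code of your own. Each camera call takes 0.05 s, during which the arm holds its last target.

TASK

Tip all five brass bells out of the steel scoop into the open paper drum in the glue press, and set the empty scoop down again flat on the bench. Then bring the press's handle bar down until the lid lies fully down on the drum, and keep holding it shut against its spring, firmly but without leaning on it hard enough to crush the paper (30 N is plenty): the glue is fresh, so the program finishes while the robot still holds the press shut. Leave the other things on the bench where they are.

Things in the scene. Friction and masses are not known exactly. Their poses are not given: they have to be found in the camera images.
- press: The clamshell glue press, fixed to the bench: grey base 235 x 170 mm (from 87 mm before to 147 mm behind the origin), lower plate 140 mm square, top 36 mm up, hinge cheeks 104 mm high at the rear. Origin on the bench under the centre of the paper drum; z up, -x towards the handle side (front), +x to the hinge, y along the hinge pin and handle bar.
- drum_mouth (a point): Centre of the mouth of the open round paper drum held in the press's lower plate: 110 mm outside, 102 mm inside, rim 83 mm above the bench (this point), inner floor 43 mm below the rim. With the press open the space above is clear from the front and both sides, up to 50 mm past this point towards the hinge, where the raised jaw stands.
- hinge (a point): Middle of the hinge pin of the press's jaw, 100 mm behind the drum's centre and 87 mm above the bench. The handle bar moves on an arc of 206 mm radius about it.
- jaw (a joint): Angle of the press's upper jaw, rad: 0 = open (raised 75 degrees, where its spring keeps it), 1.309 = shut (upper plate level, wooden lid flat on the drum's rim); a rubber pad behind the lid gives another 0.006 rad (1.3 mm of bar travel) for every 5 N of extra push. The handle bar needs about 2 N to leave the open stop and about 9 N to be kept shut; let go, it springs open.
- handle (a point): Centre of the press's handle: a level round wooden bar along the press's y, 22 mm in diameter, 82 mm free between two steel arms, 29 mm clear of the upper plate. Open: 291 mm above the bench, 69 mm behind the drum's centre. Shut: 110 mm above the bench, 105 mm in front of the drum's centre. The frame tilts with the jaw; the round bar can turn in a grip.
- scoop_grip (a point): Grip of the loose steel scoop with the bells: a flat upright board at its closed rear, 16 mm thick (along x), 50 mm wide (along y), top 85 mm above the scoop's underside; this point is mid-board, 62 mm up. x runs to the open mouth, z up. Scoop: 125 x 66 mm, 3 mm floor, side walls 28 mm high (18 near the mouth), about 0.2 kg, rear end 10 mm behind this point.
- scoop_lip (a point): Middle of the scoop's open mouth, on top of its floor's front edge: 115 mm ahead of the grip point along the scoop's x and 59 mm below it. No raised lip: bells roll out once the mouth is tipped down by more than about 10 to 15 degrees.
- bell0: One of the five round brass bells, a ball of 24 mm diameter, 14 g; origin at its centre. At the start all five lie in the scoop.
- bell1: One of the five round brass bells, a ball of 24 mm diameter, 14 g; origin at its centre. At the start all five lie in the scoop.
- bell2: One of the five round brass bells, a ball of 24 mm diameter, 14 g; origin at its centre. At the start all five lie in the scoop.
- bell3: One of the five round brass bells, a ball of 24 mm diameter, 14 g; origin at its centre. At the start all five lie in the scoop.
- bell4: One of the five round brass bells, a ball of 24 mm diameter, 14 g; origin at its centre. At the start all five lie in the scoop.
- tin: Bystander, to be left alone: closed round paint tin, 72 mm across and 85 mm tall; origin at its underside.
- spares: Bystander, to be left alone: stack of spare paper drums without bells, 113 mm across and about 62 mm tall; origin at its underside.
- lids: Bystander, to be left alone: low stack of loose wooden lids, 110 mm across and 17 mm tall; origin at its underside.
- glue: Bystander, to be left alone: white glue bottle, 54 mm across and 130 mm tall; origin at its underside.
- brush: Bystander, to be left alone: paint brush lying on the bench; origin at its underside.
- mallet: Bystander, to be left alone: wooden mallet lying on the bench; origin at its underside.
- former: Bystander, to be left alone: solid wooden dome (moulding form), 96 mm across and 58 mm tall; origin at its underside.
Things that resemble listed ones, but are neither listed nor needed, are in the scene too. Leave any blue look-alike of the part that bears scoop_grip alone.

How it is judged:
By the outcome, as a careful person would: the job done as asked, in the order asked, and still so for the second after the job is handed in, while the arm keeps its last pose, push and grip.
It also fails if it takes over 72 s, if anything falls off the work surface, if the arm or the gripper's body presses on something with over 40 N, if the wrist force passes 120 N, or if a joint passes its speed limit or range.

## Working session

There is one attempt and no reset: what is moved stays moved. The work goes in short steps, Python scripts to look and compute and a tool call to move; the robot and the scene stay as the last step left them, time stands still between calls to the robot, and variables do not carry over. Pictures are saved under pics/ and viewed, and the job is handed in when it is done.

Besides the shell and the picture viewer there is one more tool, called after ">>>" as a command line: name --argument value ..., lists and objects as JSON in quotes. apply_moves: Moves the arm, as the interface text tells. Its arguments: {"type":"object","properties":{"steps":{"type":"array","items":{"type":"number"}},"claw":{"type":"number"},"grip_force":{"type":"number"}},"required":["steps"]}

```bash
mkdir -p pics; ls; python3 - <<'E'
from rig import robot, eyes, job
import cv2
s=robot.state(); print(s); print(robot.pinch_z)
for n in("side","top"):
    d=eyes.get_image(n); cv2.imwrite(f"pics/{n}0.png",d["image"][:,:,::-1]); print(n,d["fx"],d["fy"],d["cx"],d["cy"],d["pose"].tolist() if hasattr(d["pose"],'tolist') else d["pose"])
E
```

```text
pics
{'time_s': 0.0, 'joint_positions': array([-1.30748411,  0.41798724, -0.01030053,  1.61415769,  0.00468568,
        1.11071101, -0.05301885]), 'joint_velocities': array([ 1.08201341e-03,  9.21911366e-05, -2.14082804e-04,  7.00122064e-04,
       -1.14005899e-03, -1.11804147e-04,  6.34219883e-04]), 'tau': array([-1.13913488e-04, -8.51247525e+01,  6.39107320e-01, -4.25989044e+01,
       -4.88076161e-02,  1.85901899e-02,  1.07861670e-04]), 'position': array([0.1874598 , 0.59579395, 0.17702397]), 'eef_rot': array([-3.07671104,  1.56955699, -1.81074622]), 'wrist_force': array([-0.50877895, -0.05376212,  0.52746786]), 'moment': array([-0.01370703, -0.00625056,  0.00104078]), 'grip_width': 1.002039544014016}
0.0188
side 450.5599533916041 450.5599533916041 318.34094028036526 239.68861480279 [[0.9650670784985028, -0.17748647097562273, 0.1927280120246772, 0.18854167976828518], [-0.2618583048931634, -0.677834132876211, 0.687001540366857, -0.9396610399003449], [0.008704145957172733, -0.713470000020025, -0.7006317127525569, 1.1684700598783255], [0.0, 0.0, 0.0, 1.0]]
top 613.2805314521091 613.2805314521091 314.8359509331505 242.2693733548397 [[0.0006001059089949836, -0.9847982930164602, 0.17370078279836249, 0.18427542911453915], [-0.9998219158324215, 0.0026854737791394234, 0.018679530287650986, 0.0003567417540858678], [-0.01886203843924893, -0.17368105913555298, -0.9846213044635326, 1.8004784762142247], [0.0, 0.0, 0.0, 1.0]]
```

View pics/side0.png

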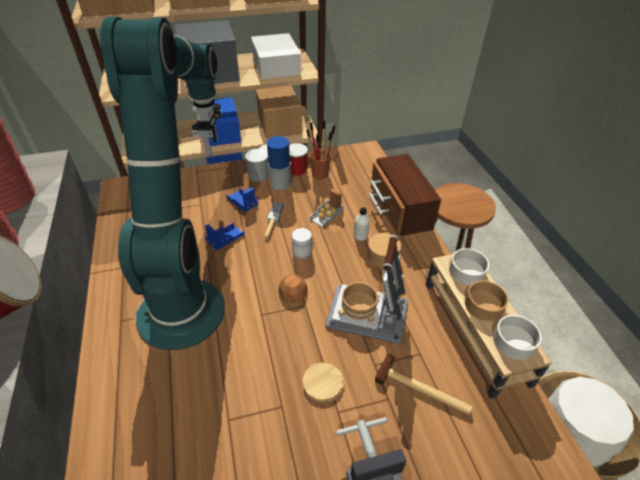

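View pics/top0.png

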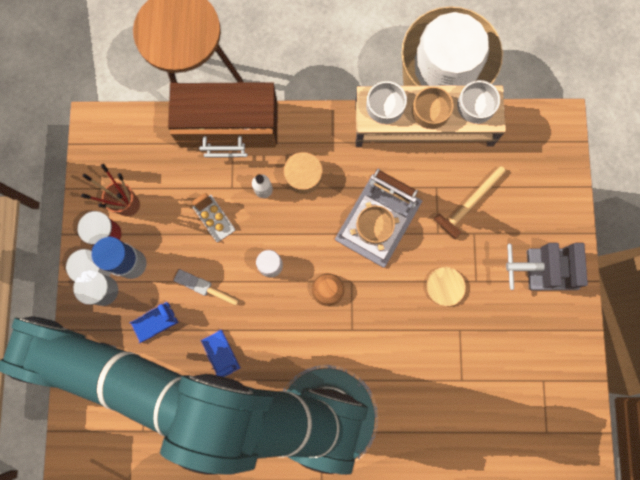

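The top view shows the steel scoop with bells at about (213,217), its brown grip board at (203,202). The two blue look-alikes are at (154,322) and (220,352). The press is at (378,222). Next I'll enlarge the crops.

```bash
python3 - <<'E'
import cv2,numpy as np
a=cv2.imread("pics/top0.png");b=cv2.imread("pics/side0.png")
z=lambda im,x,y,w,h:cv2.resize(im[y:y+h,x:x+w],(400,300),interpolation=cv2.INTER_CUBIC)
o=np.vstack([np.hstack([z(a,173,185,80,60),z(b,285,175,80,60)]),np.hstack([z(a,318,160,120,90),z(b,300,230,136,102)])])
cv2.imwrite("pics/crop0.png",o)
E
```

```text
(no output)
```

View pics/crop0.png

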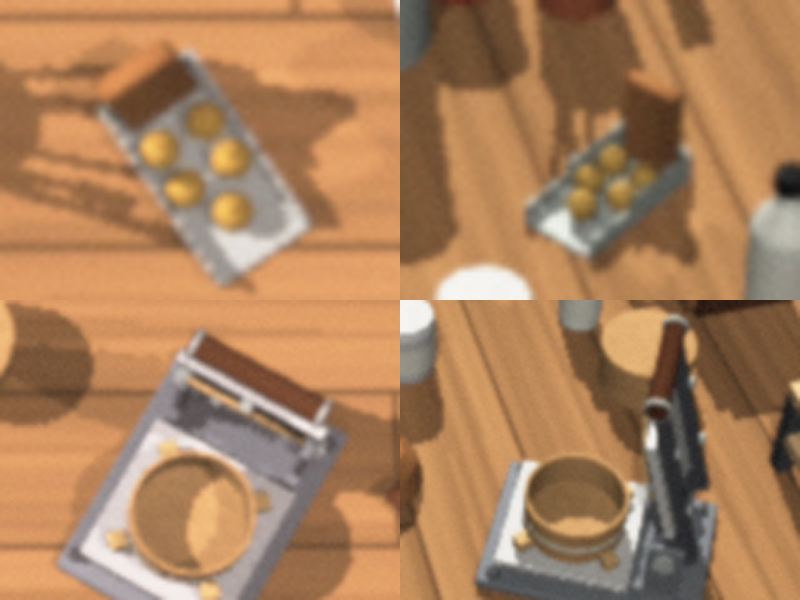

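The crop confirms the target: the steel scoop with five gold bells and a brown board is the only one that fits the description, since the look-alikes are blue and empty. The drum is open with the jaw raised. Next I'll measure.

```bash
cat > h.py <<'E'
import numpy as np,cv2
C={"side":(450.56,318.341,239.689,np.array([[0.9650670784985028,-0.17748647097562273,0.1927280120246772,0.18854167976828518],[-0.2618583048931634,-0.677834132876211,0.687001540366857,-0.9396610399003449],[0.008704145957172733,-0.713470000020025,-0.7006317127525569,1.1684700598783255]])),
"top":(613.2805,314.836,242.269,np.array([[0.0006001059089949836,-0.9847982930164602,0.17370078279836249,0.18427542911453915],[-0.9998219158324215,0.0026854737791394234,0.018679530287650986,0.0003567417540858678],[-0.01886203843924893,-0.17368105913555298,-0.9846213044635326,1.8004784762142247]]))}
def ray(c,u,v):
    f,cx,cy,P=C[c]; d=P[:,:3]@np.array([(u-cx)/f,(v-cy)/f,1]); return P[:,3],d/np.linalg.norm(d)
def plane(c,u,v,z):
    o,d=ray(c,u,v); return o+d*(z-o[2])/d[2]
def tri(p,q):
    o1,d1=ray("top",*p);o2,d2=ray("side",*q)
    t=np.linalg.lstsq(np.c_[d1,-d2],o2-o1,rcond=None)[0]; a=o1+d1*t[0];b=o2+d2*t[1]
    return (a+b)/2,np.linalg.norm(a-b)
def proj(c,X):
    f,cx,cy,P=C[c]; p=P[:,:3].T@(np.asarray(X,float)-P[:,3]); return (f*p[0]/p[2]+cx, f*p[1]/p[2]+cy)
E
python3 - <<'E'
from h import *
a=cv2.imread("pics/top0.png");b=cv2.imread("pics/side0.png")
# bells
for n,im,(x0,y0,x1,y1) in(("top",a,(190,190,240,245)),("side",b,(300,190,345,230))):
    h=cv2.cvtColor(im,cv2.COLOR_BGR2HSV)[y0:y1,x0:x1]
    m=cv2.inRange(h,(18,130,90),(32,255,255)); k,l,s,c=cv2.connectedComponentsWithStats(m)
    print(n,[(s[i,4],np.round(c[i]+[x0,y0],1).tolist(),np.round(plane(n,*(c[i]+[x0,y0]),.015)[:2],4).tolist()) for i in range(1,k) if s[i,4]>8])
k=3.3333
print("lip",plane("top",217.4,241.6,.003),plane("top",235,229.4,.003), plane("side",310,217,.003),plane("side",322.6,226.6,.003))
# board top corners z=.085
T=lambda x,y,z:plane("top",173.5-.5+x/5,185+y/5,z)
for p in((98,85),(172,42),(192,60),(115,108)): print("board",T(*p,.085))
S=lambda x,y,z:plane("side",285+(x-400)/5,175+y/5,z)
for p in((627,72),(683,97)): print("boardS",S(*p,.085))
print("drum",plane("top",375.6,223.9,.083),plane("side",360.2,294.6,.083))
for p in((195,340),(325,418)): print("bar", plane("top",318+p[0]*.3,160+(p[1]-300)*.3,.291))
for p in((680,325),(657,408)): print("barS", plane("side",300+(p[0]-400)*.34,230+(p[1]-300)*.34,.291))
E
```

```text
top [(np.int32(22), [213.6, 209.0], [0.6011, 0.3374]), (np.int32(33), [204.4, 214.5], [0.5845, 0.3647]), (np.int32(33), [218.5, 215.8], [0.5803, 0.3221]), (np.int32(25), [209.4, 222.4], [0.5604, 0.3488]), (np.int32(27), [218.7, 226.4], [0.5479, 0.3207])]
side [(np.int32(62), [323.6, 210.4], [0.5684, 0.3439]), (np.int32(27), [330.6, 211.7], [0.5929, 0.3297])]
lip [0.50419778 0.32549024 0.003     ] [0.54116869 0.27365311 0.003     ] [0.51073267 0.3329467  0.003     ] [0.54342821 0.26763106 0.003     ]
board [0.60585502 0.38572844 0.085     ]
board [0.63123037 0.34366763 0.085     ]
board [0.62047192 0.3317413  0.085     ]
board [0.59219794 0.37541122 0.085     ]
boardS [0.60458325 0.37923247 0.085     ]
boardS [0.6374473  0.33888077 0.085     ]
drum [ 0.54002158 -0.14047284  0.083     ] [ 0.54829234 -0.13937907  0.083     ]
bar [ 0.63182968 -0.12794198  0.291     ]
bar [ 0.57008737 -0.22524417  0.291     ]
barS [ 0.63884282 -0.12906868  0.291     ]
barS [ 0.57868596 -0.2228701   0.291     ]
```

```bash
python3 - <<'E'
from h import *
a=cv2.imread("pics/top0.png")
z=cv2.resize(a[165:275,320:440],(720,660)[:2],interpolation=cv2.INTER_CUBIC)[:600]
cv2.imwrite("pics/press.png",z)
E
```

```text
(no output)
```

View pics/press.png

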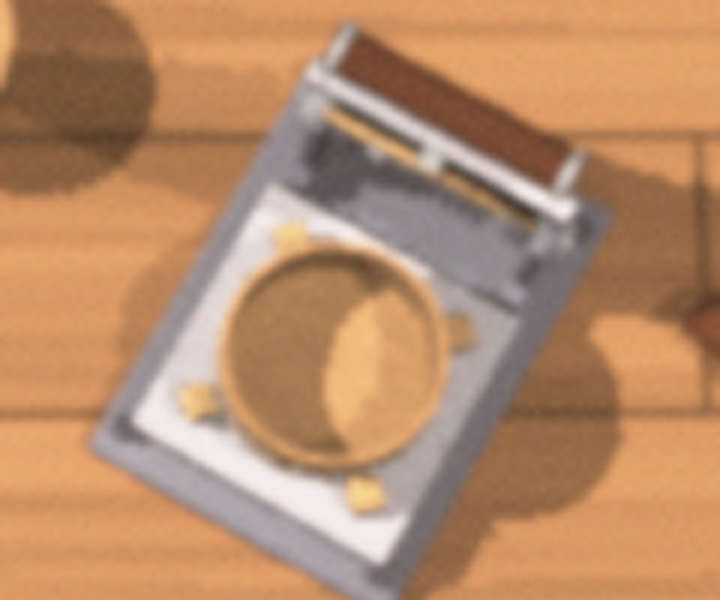

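```bash
cat >> h.py <<'E'
from scipy.spatial.transform import Rotation as Ro
def Rt(yaw_z,tilt=0):
    "tool x down, tool z horizontal at yaw; tilt about (z_up x zdir) mouth-down if zdir=scoop x"
    zz=np.array([np.cos(yaw_z),np.sin(yaw_z),0]);xx=np.array([0,0,-1.]);R=np.c_[xx,np.cross(zz,xx),zz]
    ax=np.cross([0,0,1],zz)
    return Ro.from_rotvec(ax*tilt).as_matrix()@R
def cur(s): return np.array(s["position"]),Ro.from_euler("xyz",s["eef_rot"]).as_matrix()
def delta(s,p,R):
    p0,R0=cur(s); return np.round(R0.T@(np.asarray(p)-p0)*100,2).tolist(),np.round(Ro.from_matrix(R0.T@R).as_rotvec(),3).tolist()
E
python3 - <<'E'
from h import *
from rig import robot
s=robot.state();p,R=cur(s);print(np.round(R,3))
for y in(-147,33): print(y,delta(s,[.613,.357,.15],Rt(np.radians(y))))
for n,uv in(("glue",(261,186)),("tin",(269,262)),("former",(328,289))): print(n,plane("top",*uv,.06))
E
```

```text
[[-0.    -0.954  0.3  ]
 [-0.001  0.3    0.954]
 [-1.    -0.    -0.001]]
-147 ([2.73, -47.76, -10.02], [-2.451, -0.001, -0.001])
33 ([2.73, -47.76, -10.02], [0.69, -0.001, 0.0])
glue [0.65943495 0.19149951 0.06      ]
tin [0.43417389 0.16492019 0.06      ]
former [ 0.35631398 -0.00413613  0.06      ]
```

>>> apply_moves --steps '[2, -12, -2.5, 0.15, 0, 0, 2, -24, -5, 0.3, 0, 0, 2, -36, -7.5, 0.5, 0, 0, 2.7, -47.8, -10, 0.69, 0, 0, 2.7, -47.8, -10, 0.69, 0, 0, 2.7, -47.8, -10, 0.69, 0, 0, 2.7, -47.8, -10, 0.69, 0, 0, 2.7, -47.8, -10, 0.69, 0, 0, 2.7, -47.8, -10, 0.69, 0, 0, 2.7, -47.8, -10, 0.69, 0, 0, 2.7, -47.8, -10, 0.69, 0, 0, 2.7, -47.8, -10, 0.69, 0, 0]' --claw 80 --grip_force 30

```text
time_s: 1.3
position: [0.6138, 0.3564, 0.1498]
eef_rot: [-2.968, 1.57, -2.394]
wrist_force: [-1.1, 0.4, 0.9]
grip_width: 0.69
```

```bash
python3 - <<'E'
from h import *
from rig import robot,eyes
s=robot.state();print(s["time_s"],s["position"],s["joint_positions"],s["grip_width"],delta(s,[.613,.357,.15],Rt(np.radians(33))))
a=eyes.get_image("top")["image"][:,:,::-1];b=eyes.get_image("side")["image"][:,:,::-1]
z=lambda im,x,y,w,h:cv2.resize(im[y:y+h,x:x+w],(400,480),interpolation=cv2.INTER_CUBIC)
cv2.imwrite("pics/v1.png",np.hstack([z(a,163,165,100,120),z(b,285,120,100,120)]))
E
```

```text
1.3 [0.61384856 0.35641837 0.14981483] [-0.7296033   0.60550671  0.24680644  1.4064246  -0.15267748  1.14955758
  0.11208302] 0.6896615204548764 ([-0.02, 0.09, -0.04], [-0.002, -0.001, 0.0])
```

View pics/v1.png

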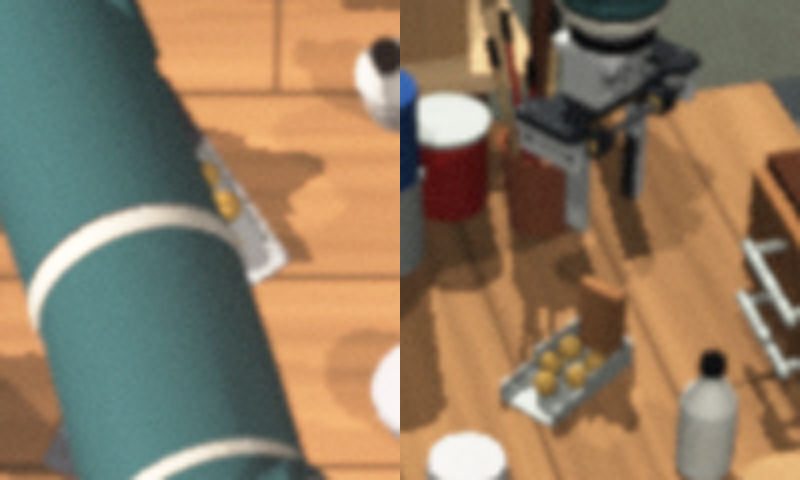

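The fingers straddle the board's position in the side crop: finger tips at about (575,225) and (632,195), board top at about (603,285). I'll descend.

>>> apply_moves --steps '[3, 0, 0, 0, 0, 0, 6, 0, 0, 0, 0, 0, 9, 0, 0, 0, 0, 0, 10.7, 0, 0, 0, 0, 0, 10.7, 0, 0, 0, 0, 0, 10.7, 0, 0, 0, 0, 0, 10.7, 0, 0, 0, 0, 0]'

```text
time_s: 2.1
position: [0.6142, 0.358, 0.0455]
eef_rot: [0.005, 1.568, 0.581]
wrist_force: [-0.0, 0.0, -0.7]
grip_width: 0.688
```

```bash
python3 - <<'E'
from h import *
from rig import robot,eyes
b=eyes.get_image("side")["image"][:,:,::-1]
z=lambda im,x,y,w,h:cv2.resize(im[y:y+h,x:x+w],(800,600),interpolation=cv2.INTER_CUBIC)
cv2.imwrite("pics/v2.png",z(b,275,130,120,90))
E
```

```text
(no output)
```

View pics/v2.png

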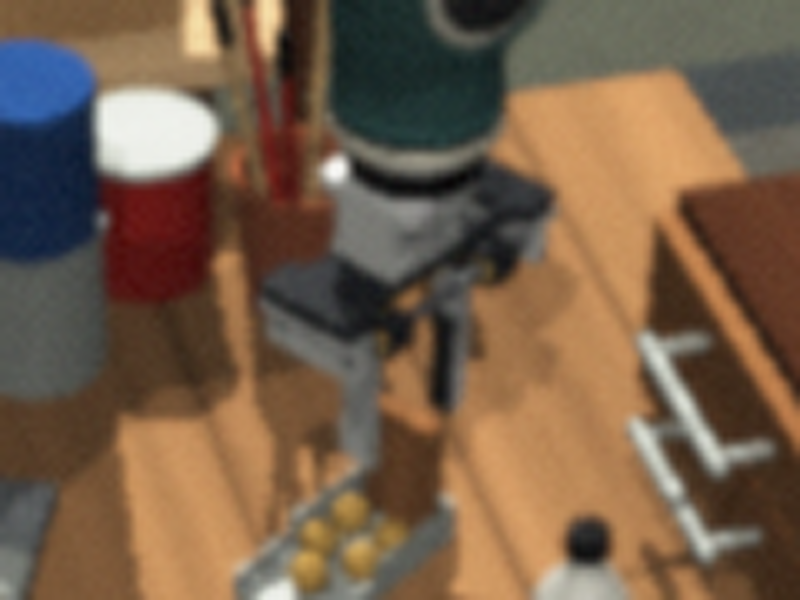

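The fingers straddle the board and are roughly centred, so I'll close.

>>> apply_moves --steps '[0, 0, 0, 0, 0, 0, 0, 0, 0, 0, 0, 0, 0, 0, 0, 0, 0, 0, 0, 0, 0, 0, 0, 0, 0, 0, 0, 0, 0, 0, 0, 0, 0, 0, 0, 0, 0, 0, 0, 0, 0, 0, 0, 0, 0, 0, 0, 0, 0, 0, 0, 0, 0, 0, 0, 0, 0, 0, 0, 0]' --claw 255 --grip_force 40

```text
time_s: 3.15
position: [0.6136, 0.3573, 0.0437]
eef_rot: [-0.495, 1.571, 0.081]
wrist_force: [1.5, 0.9, 0.6]
grip_width: 0.169
```

>>> apply_moves --steps '[-0.3, 0, 0, 0, 0, 0, -0.8, 0, 0, 0, 0, 0, -1.5, 0, 0, 0, 0, 0, -2.5, 0, 0, 0, 0, 0, -4, 0, 0, 0, 0, 0, -5, 0, 0, 0, 0, 0, -5.5, 0, 0, 0, 0, 0, -5.5, 0, 0, 0, 0, 0]'

```text
time_s: 3.95
position: [0.6139, 0.3575, 0.0997]
eef_rot: [-0.044, 1.569, 0.532]
wrist_force: [0.9, 1.0, -2.9]
grip_width: 0.167
```

```bash
python3 - <<'E'
from h import *
from rig import robot,eyes
b=eyes.get_image("side")["image"][:,:,::-1]
z=lambda im,x,y,w,h:cv2.resize(im[y:y+h,x:x+w],(800,600),interpolation=cv2.INTER_CUBIC)
cv2.imwrite("pics/v3.png",z(b,275,130,120,90))
s=robot.state();print(s)
E
```

```text
{'time_s': 4.0, 'joint_positions': array([-0.72578146,  0.65161484,  0.23716662,  1.4501271 , -0.16419334,
        1.05898526,  0.12108604]), 'joint_velocities': array([ 0.00061689,  0.0150349 , -0.00271512,  0.00914159, -0.0010138 ,
       -0.00303454,  0.0024802 ]), 'tau': array([ 1.37621359e-02, -1.06860280e+02,  8.36992621e+00, -4.29015398e+01,
       -2.13452848e-02,  2.68056532e-01, -1.68400101e-02]), 'position': array([0.61351907, 0.35740008, 0.09889693]), 'eef_rot': array([0.02987371, 1.57049333, 0.60594246]), 'wrist_force': array([ 0.93098911,  0.60825334, -2.90330634]), 'moment': array([ 0.0174397 , -0.06863286, -0.05555484]), 'grip_width': 0.1664750649311326}
```

View pics/v3.png

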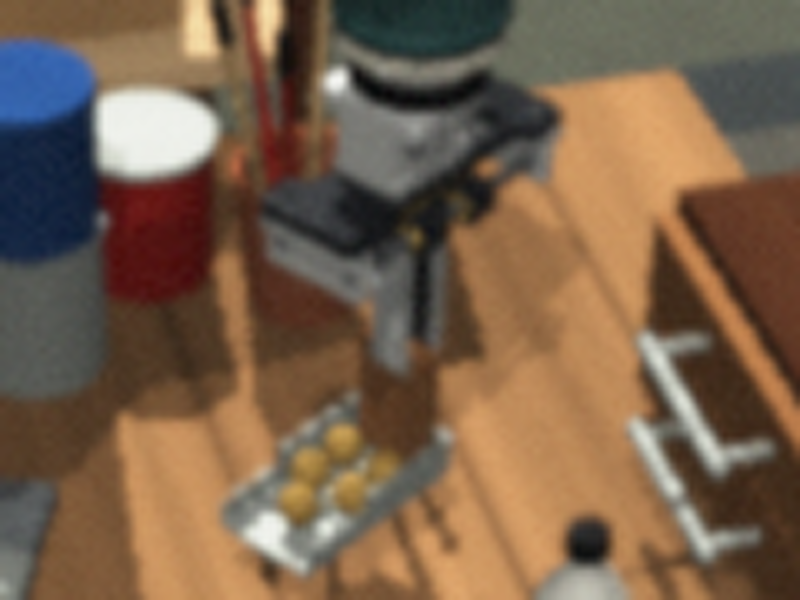

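```bash
cat >> h.py <<'E'
DR=np.array([.543,-.140,.083]);PX=np.array([np.cos(-.567),np.sin(-.567),0]);PY=np.array([-PX[1],PX[0],0])
LAT=0.0
def scoop(lip,yaw,th):
    "tool tcp pose for scoop lip position, scoop yaw, mouth-down tilt th"
    R=Rt(yaw+np.pi,-th); sx=-R[:,2]; up=-R[:,0]; sy=np.cross(up,sx)
    p=np.asarray(lip)-.115*sx+.059*up-.0188*up-LAT*sy
    return p,R
E
python3 - <<'E'
from h import *
from rig import robot
s=robot.state();p,R=cur(s)
sx=-R[:,2];up=-R[:,0]
print("expected lip",p+.0188*up+.115*sx-.059*up, np.degrees(np.arctan2(sx[1],sx[0])))
S=lambda x,y,z:plane("side",275+x*.15,130+y*.15,z)
print(S(225,515,.075),S(305,578,.075),S(270,540,.06))
Y=np.arctan2(-PY[1],-PY[0]);print(np.degrees(Y))
a,b=delta(s,*[ [p[0],p[1],.215],Rt(np.radians(33),.15)]);print("W1",a,b)
for nm,l,th in(("W2",DR+PY*.02-PX*.008+[0,0,.08],-.15),("W3",DR+PY*.022-PX*.008+[0,0,.022],-.15)):
    q,Q=scoop(l,Y,th);print(nm,q,delta(s,q,Q))
E
```

```text
expected lip [0.51708887 0.29476291 0.0586621 ] -146.99369209023666
[0.49996219 0.30858796 0.075     ] [0.52924198 0.24601246 0.075     ] [0.52339515 0.2983157  0.06      ]
-122.48670698391768
W1 [-11.61, 0.0, 0.0] [0.0, 0.15, -0.0]
W2 [ 0.61129393 -0.0178504   0.18556321] ([-8.67, -31.35, -20.63], [-0.427, 0.148, -0.032])
W3 [ 0.61236814 -0.01616337  0.12756321] ([-2.87, -31.26, -20.44], [-0.427, 0.148, -0.032])
```

>>> apply_moves --steps '[-0.5, 0, 0, 0, 0.02, 0, -1.5, 0, 0, 0, 0.05, 0, -3, 0, 0, 0, 0.09, 0, -5, 0, 0, 0, 0.13, 0, -7, 0, 0, 0, 0.15, 0, -9, 0, 0, 0, 0.15, 0, -10.5, 0, 0, 0, 0.15, 0, -11.4, 0, 0, 0, 0.15, 0, -11.6, 0, 0, 0, 0.15, 0, -11.6, 0, 0, 0, 0.15, 0]'

```text
time_s: 5.0
position: [0.6133, 0.3573, 0.2142]
eef_rot: [3.141, 1.42, -2.566]
wrist_force: [-0.3, 1.0, -2.8]
grip_width: 0.164
```

```bash
python3 - <<'E'
from h import *
from rig import robot
s=robot.state();Y=np.arctan2(-PY[1],-PY[0])
q,Q=scoop(DR+PY*.02-PX*.008+[0,0,.10],Y,-.15)
p,R=cur(s);print(p,s["wrist_force"])
a,b=delta(s,q,Q);print("W2",a,b)
E
```

```text
[0.61333394 0.35728884 0.21419096] [-0.26391951  0.99707433 -2.7897682 ]
W2 [3.94, -31.35, -20.24] [-0.423, -0.0, -0.064]
```

>>> apply_moves --steps '[0.04, -0.3, -0.2, -0.004, 0, -0.001, 0.15, -1.25, -0.8, -0.017, 0, -0.003, 0.35, -2.8, -1.8, -0.038, 0, -0.006, 0.6, -5, -3.2, -0.068, 0, -0.01, 0.95, -7.5, -4.85, -0.1, 0, -0.015, 1.25, -10, -6.45, -0.135, 0, -0.02, 1.6, -12.6, -8.1, -0.17, 0, -0.026, 1.9, -15.1, -9.75, -0.2, 0, -0.031, 2.2, -17.6, -11.35, -0.237, 0, -0.036, 2.5, -20, -12.9, -0.27, 0, -0.041, 2.85, -22.5, -14.5, -0.3, 0, -0.046, 3.15, -25, -16.1, -0.337, 0, -0.051]'

```text
time_s: 6.2
position: [0.6115, 0.0563, 0.2073]
eef_rot: [3.14, 1.42, -2.224]
wrist_force: [-0.2, 0.0, -2.5]
grip_width: 0.169
```

```bash
python3 - <<'E'
from h import *
from rig import robot
s=robot.state();Y=np.arctan2(-PY[1],-PY[0])
p,R=cur(s);print(p,s["wrist_force"])
for h in (.1,.02):
  q,Q=scoop(DR+PY*.022-PX*.008+[0,0,h],Y,-.15)
  a,b=delta(s,q,Q);print("W2",a,b)
E
```

```text
[0.61154547 0.05627253 0.20728001] [-2.01651504e-01  1.18844026e-03 -2.46541006e+00]
W2 [1.03, -4.46, -5.62] [-0.084, -0.001, -0.013]
W2 [8.93, -4.46, -4.42] [-0.084, -0.001, -0.013]
```

>>> apply_moves --steps '[0.3, -1.5, -1.8, -0.028, 0, -0.004, 0.6, -2.7, -3.4, -0.05, 0, -0.008, 0.85, -3.7, -4.65, -0.07, 0, -0.011, 1, -4.3, -5.4, -0.081, 0, -0.013, 1, -4.5, -5.6, -0.084, 0, -0.013, 1, -4.5, -5.6, -0.084, 0, -0.013, 1, -4.5, -5.6, -0.084, 0, -0.013]'

```text
time_s: 6.9
position: [0.6133, -0.0132, 0.2059]
eef_rot: [-3.141, 1.421, -2.138]
wrist_force: [-0.1, -0.6, -2.7]
grip_width: 0.165
```

```bash
python3 - <<'E'
from h import *
from rig import robot,eyes
a=eyes.get_image("top")["image"][:,:,::-1];b=eyes.get_image("side")["image"][:,:,::-1]
z=lambda im,x,y,w,h:cv2.resize(im[y:y+h,x:x+w],(400,480),interpolation=cv2.INTER_CUBIC)
cv2.imwrite("pics/v4.png",np.hstack([z(a,318,135,120,144),z(b,290,190,120,144)]))
s=robot.state();Y=np.arctan2(-PY[1],-PY[0])
print(s["position"],s["joint_positions"])
for h in (.1,.02):
  q,Q=scoop(DR+PY*.022-PX*.008+[0,0,h],Y,-.15)
  print("W2",delta(s,q,Q))
E
```

```text
[ 0.613359   -0.01320088  0.20597911] [-0.30593559  0.44036786  0.28603454  1.54610286  0.00256742  1.25692818
  0.96122453]
W2 ([0.09, -0.08, -0.29], [-0.001, 0.0, 0.0])
W2 ([8.0, -0.07, 0.9], [-0.001, 0.0, 0.0])
```

View pics/v4.png

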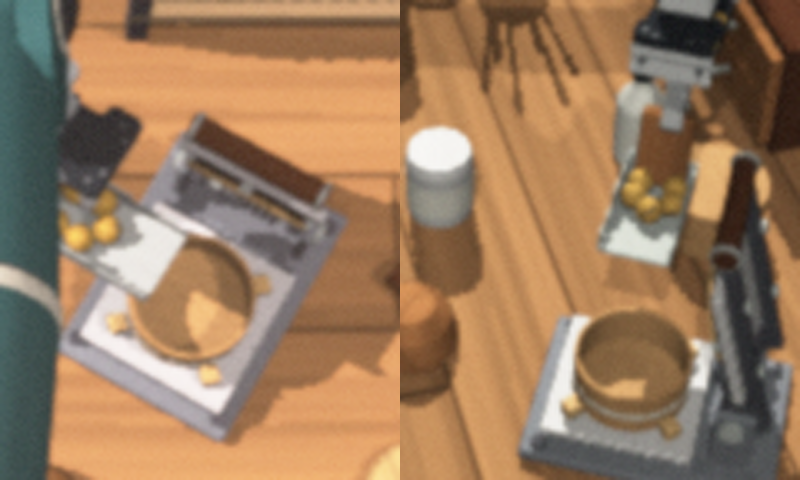

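```bash
python3 - <<'E'
from h import *
from rig import robot
for n,u,v in(("top",318+165*.3,135+262*.3),("side",290+(637-400)*.3,190+258*.3)):
  l=plane(n,u,v,.183); print(n,l,"press-x,y:",(l-DR)@PX,(l-DR)@PY)
s=robot.state();p,R=cur(s)
Y=np.arctan2(-PY[1],-PY[0])
L=DR+PY*.022-PX*.008+[0,0,.018]
for th in(-.15,0,.15,.3,.45,.6,.7):
  q,Q=scoop(L,Y,th); print(th,delta(s,q,Q))
E
```

```text
top [ 0.54773051 -0.1109399   0.183     ] press-x,y: -0.01161803603075337 0.02705343998931707
side [ 0.55082632 -0.11747826  0.183     ] press-x,y: -0.005494890231972782 0.023200997452853162
-0.15 ([8.19, -0.07, 0.93], [-0.001, 0.0, 0.0])
0 ([6.52, -0.08, 0.2], [-0.001, -0.15, 0.0])
0.15 ([4.98, -0.08, -0.77], [-0.001, -0.3, 0.0])
0.3 ([3.59, -0.08, -1.96], [-0.001, -0.45, 0.0])
0.45 ([2.4, -0.08, -3.35], [-0.001, -0.6, 0.0])
0.6 ([1.43, -0.08, -4.89], [-0.001, -0.75, 0.0])
0.7 ([0.92, -0.08, -6.0], [-0.001, -0.85, 0.0])
```

>>> apply_moves --steps '[1.5, 0, 0.17, 0, 0, 0, 3, 0, 0.34, 0, 0, 0, 4.5, 0, 0.51, 0, 0, 0, 6, 0, 0.68, 0, 0, 0, 7.3, 0, 0.83, 0, 0, 0, 8, 0, 0.91, 0, 0, 0, 7.6, 0, 0.68, 0, -0.05, 0, 7.1, 0, 0.44, 0, -0.1, 0, 6.5, 0, 0.2, 0, -0.15, 0, 6, 0, -0.12, 0, -0.2, 0, 5.5, 0, -0.45, 0, -0.25, 0, 5, 0, -0.77, 0, -0.3, 0]'

```text
time_s: 8.2
position: [0.6054, -0.0271, 0.1581]
eef_rot: [-0.008, 1.419, 0.994]
wrist_force: [-0.0, -0.2, -2.4]
grip_width: 0.164
```

```bash
python3 - <<'E'
from h import *
from rig import robot
s=robot.state();p,R=cur(s)
Y=np.arctan2(-PY[1],-PY[0])
L=DR+PY*.022-PX*.008+[0,0,.018]
print(s["joint_positions"],s["wrist_force"])
for th in(.15,.3,.45,.6,.7):
  q,Q=scoop(L,Y,th); print(th,delta(s,q,Q))
E
```

```text
[-0.08937721  0.36504397  0.20440089  1.75914115 -0.25245518  0.9686943
  1.23878649] [-0.02478676 -0.15500274 -2.38551784]
0.15 ([0.03, -0.0, 0.1], [-0.002, 0.002, 0.002])
0.3 ([-1.64, -0.01, -0.63], [-0.002, -0.148, 0.002])
0.45 ([-3.19, -0.01, -1.6], [-0.002, -0.298, 0.002])
0.6 ([-4.57, -0.01, -2.79], [-0.002, -0.448, 0.002])
0.7 ([-5.39, -0.02, -3.69], [-0.002, -0.548, 0.002])
```

>>> apply_moves --steps '[-0.4, 0, -0.15, 0, -0.037, 0, -0.8, 0, -0.28, 0, -0.074, 0, -1.25, 0, -0.45, 0, -0.11, 0, -1.65, 0, -0.63, 0, -0.148, 0, -2.05, 0, -0.85, 0, -0.186, 0, -2.45, 0, -1.1, 0, -0.223, 0, -2.8, 0, -1.35, 0, -0.26, 0, -3.2, 0, -1.6, 0, -0.298, 0, -3.55, 0, -1.9, 0, -0.335, 0, -3.9, 0, -2.2, 0, -0.373, 0, -4.25, 0, -2.5, 0, -0.41, 0, -4.55, 0, -2.8, 0, -0.448, 0]'

```text
time_s: 9.4
position: [0.5867, -0.0564, 0.1989]
eef_rot: [-0.003, 0.972, 0.999]
wrist_force: [-0.3, 1.2, -2.1]
grip_width: 0.167
```

>>> apply_moves --steps '[0, 0, 0, 0, 0, 0, 0, 0, 0, 0, 0, 0, 0, 0, 0, 0, 0, 0, 0, 0, 0, 0, 0, 0, 0, 0, 0, 0, 0, 0]'

```text
time_s: 9.9
position: [0.5868, -0.0554, 0.1986]
eef_rot: [-0.001, 0.973, 1.002]
wrist_force: [0.0, -0.1, -2.3]
grip_width: 0.167
```

```bash
python3 - <<'E'
from h import *
from rig import robot,eyes
a=eyes.get_image("top")["image"][:,:,::-1];b=eyes.get_image("side")["image"][:,:,::-1]
z=lambda im,x,y,w,h:cv2.resize(im[y:y+h,x:x+w],(400,480),interpolation=cv2.INTER_CUBIC)
cv2.imwrite("pics/v5.png",np.hstack([z(a,318,135,120,144),z(b,290,190,120,144)]))
s=robot.state();print(s["position"],s["wrist_force"])
E
```

```text
[ 0.58671719 -0.05561264  0.19861715] [-0.45035032  0.1340216  -1.69036869]
```

View pics/v5.png

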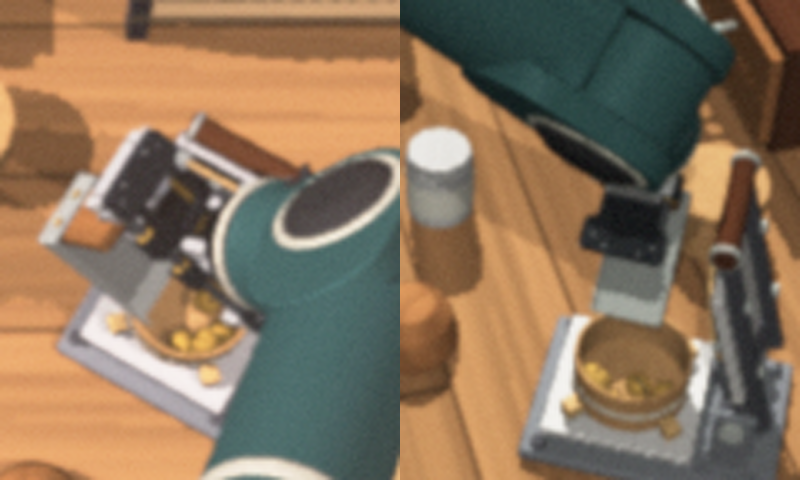

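```bash
python3 - <<'E'
from h import *
from rig import robot
s=robot.state()
Y=np.arctan2(-PY[1],-PY[0])
L=DR+PY*.022-PX*.008+[0,0,.018]
for th,up,ou in((.6,.02,0),(.6,.04,0),(.45,.06,0.005),(.3,.07,.01),(.15,.08,.015),(0,.08,.02)):
  q,Q=scoop(L+[0,0,up]+PY*ou,Y,th); print(th,delta(s,q,Q))
E
```

```text
0.6 ([-1.72, -0.05, 1.12], [-0.001, -0.002, 0.001])
0.6 ([-3.37, -0.05, 2.24], [-0.001, -0.002, 0.001])
0.45 ([-2.98, -0.04, 4.26], [-0.001, 0.148, 0.001])
0.3 ([-1.71, -0.04, 5.44], [-0.001, 0.298, 0.001])
0.15 ([-0.43, -0.04, 6.35], [-0.001, 0.448, 0.001])
0 ([1.64, -0.04, 6.42], [-0.001, 0.598, 0.001])
```

>>> apply_moves --steps '[-0.8, 0, 0.55, 0, 0, 0, -1.7, 0, 1.1, 0, 0, 0, -2.6, 0, 1.7, 0, 0, 0, -3.4, 0, 2.25, 0, 0, 0, -3.2, 0, 3.2, 0, 0.07, 0, -3, 0, 4.25, 0, 0.148, 0, -2.3, 0, 4.9, 0, 0.22, 0, -1.7, 0, 5.45, 0, 0.298, 0, -0.4, 0, 6.3, 0, 0.448, 0, 1, 0, 6.4, 0, 0.55, 0, 1.6, 0, 6.4, 0, 0.598, 0, 1.6, 0, 6.4, 0, 0.598, 0]'

```text
time_s: 11.2
position: [0.6203, -0.0007, 0.2208]
eef_rot: [2.74, 1.569, -2.537]
wrist_force: [0.6, -0.2, -2.8]
grip_width: 0.164
```

```bash
python3 - <<'E'
from h import *
from rig import robot,eyes
a=eyes.get_image("top")["image"][:,:,::-1];b=eyes.get_image("side")["image"][:,:,::-1]
z=lambda im,x,y,w,h:cv2.resize(im[y:y+h,x:x+w],(400,480),interpolation=cv2.INTER_CUBIC)
cv2.imwrite("pics/v6.png",np.hstack([z(a,318,135,120,144),z(b,290,190,120,144)]))
s=robot.state();print(s["position"],s["wrist_force"])
print(delta(s,[.6135,.3574,.2],Rt(np.radians(33))))
E
```

```text
[ 0.62001244 -0.00392902  0.22180601] [-0.3330171  -1.14548684 -2.05222207]
([2.19, 20.03, 30.08], [0.426, 0.001, 0.0])
```

View pics/v6.png

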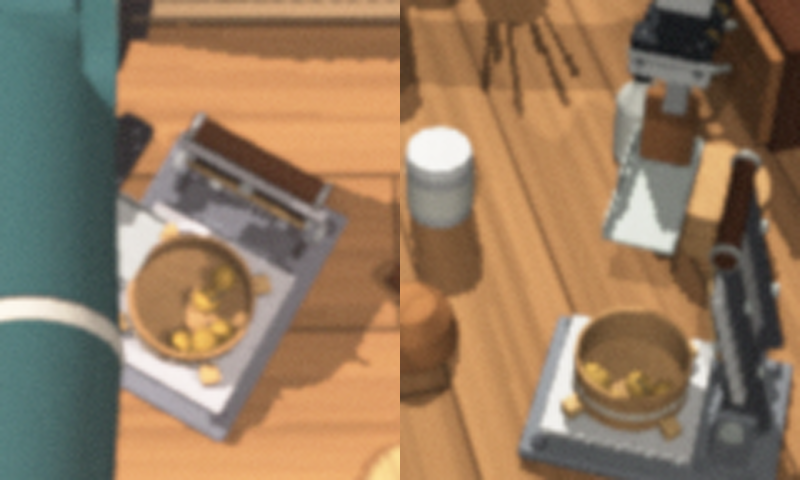

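The side crop shows the scoop empty at (650,215). The bells lie in the drum, and none are visible outside it. I'll carry the scoop back to its place.

>>> apply_moves --steps '[0, 0.8, 1.2, 0.017, 0, 0, 0, 2.4, 3.6, 0.05, 0, 0, 0, 4.4, 6.6, 0.09, 0, 0, 0, 6.4, 9.6, 0.136, 0, 0, 0.3, 8.6, 13, 0.183, 0, 0, 0.7, 10.9, 16.4, 0.232, 0, 0, 1.1, 13.2, 19.8, 0.28, 0, 0, 1.5, 15.4, 23.1, 0.327, 0, 0, 1.8, 17.4, 26.1, 0.37, 0, 0, 2, 18.9, 28.4, 0.402, 0, 0, 2.2, 20, 30.1, 0.426, 0, 0, 2.2, 20, 30.1, 0.426, 0, 0]'

```text
time_s: 12.5
position: [0.6132, 0.3594, 0.1995]
eef_rot: [0.937, 1.569, 1.513]
wrist_force: [-0.4, 0.2, -2.3]
grip_width: 0.163
```

>>> apply_moves --steps '[0, 0, 0, 0, 0, 0, 0, 0, 0, 0, 0, 0]'

```text
time_s: 12.7
position: [0.6145, 0.3556, 0.2]
eef_rot: [-0.607, 1.57, -0.034]
wrist_force: [0.9, -0.5, -1.2]
grip_width: 0.167
```

```bash
python3 - <<'E'
from h import *
from rig import robot,eyes
s=robot.state();print(s["position"],s["wrist_force"])
print(delta(s,[.6135,.3574,.0445],Rt(np.radians(33))))
E
```

```text
[0.61453597 0.35562629 0.20004654] [ 0.89862472 -0.54030366 -1.1500593 ]
([15.55, 0.22, -0.01], [-0.002, 0.001, 0.001])
```

>>> apply_moves --steps '[2, 0, 0, 0, 0, 0, 5, 0, 0, 0, 0, 0, 8, 0, 0, 0, 0, 0, 11, 0, 0, 0, 0, 0, 13, 0, 0, 0, 0, 0, 14.2, 0, 0, 0, 0, 0, 14.8, 0, 0, 0, 0, 0, 15.1, 0, 0, 0, 0, 0, 15.3, 0, 0, 0, 0, 0, 15.45, 0, 0, 0, 0, 0, 15.5, 0, 0, 0, 0, 0, 15.5, 0, 0, 0, 0, 0]'

```text
time_s: 13.9
position: [0.6138, 0.3577, 0.0446]
eef_rot: [-0.723, 1.57, -0.147]
wrist_force: [-0.9, 0.1, -2.3]
grip_width: 0.167
```

>>> apply_moves --steps '[0, 0, 0, 0, 0, 0, 0.05, 0, 0, 0, 0, 0, 0.1, 0, 0, 0, 0, 0, 0.1, 0, 0, 0, 0, 0]'

```text
time_s: 14.3
position: [0.6138, 0.3577, 0.0437]
eef_rot: [-0.74, 1.57, -0.164]
wrist_force: [-1.1, -0.4, 3.9]
grip_width: 0.166
```

>>> apply_moves --steps '[0, 0, 0, 0, 0, 0, 0, 0, 0, 0, 0, 0, 0, 0, 0, 0, 0, 0, 0, 0, 0, 0, 0, 0, 0, 0, 0, 0, 0, 0, 0, 0, 0, 0, 0, 0]' --claw 100

```text
time_s: 14.9
position: [0.6137, 0.3576, 0.0433]
eef_rot: [-1.323, 1.57, -0.747]
wrist_force: [-0.4, 0.3, -0.1]
grip_width: 0.602
```

>>> apply_moves --steps '[-1, 0, 0, 0, 0, 0, -3, 0, 0, 0, 0, 0, -6, 0, 0, 0, 0, 0, -10, 0, 0, 0, 0, 0, -14, 0, 0, 0, 0, 0, -18, 0, 0, 0, 0, 0, -22, 0, 0, 0, 0, 0, -26, 0, 0, 0, 0, 0, -30, 0, 0, 0, 0, 0, -33, 0, 0, 0, 0, 0, -34, 0, 0, 0, 0, 0, -34, 0, 0, 0, 0, 0]'

```text
time_s: 16.1
position: [0.6139, 0.3578, 0.385]
eef_rot: [-0.158, 1.568, 0.418]
wrist_force: [0.0, 0.1, 0.7]
grip_width: 0.61
```

```bash
python3 - <<'E'
from h import *
from rig import robot,eyes
a=eyes.get_image("top")["image"][:,:,::-1];b=eyes.get_image("side")["image"][:,:,::-1]
z=lambda im,x,y,w,h:cv2.resize(im[y:y+h,x:x+w],(400,300),interpolation=cv2.INTER_CUBIC)
cv2.imwrite("pics/v7.png",np.vstack([np.hstack([z(a,153,165,120,90),z(b,275,165,120,90)]),np.hstack([z(a,318,165,120,90),z(b,300,240,120,90)])]))
s=robot.state();print(s["position"],s["joint_positions"],s["wrist_force"],s["grip_width"])
bar=DR*[1,1,0]+PX*.069+[0,0,.291];print(bar)
for y in(-.567,-.567+np.pi): print(delta(s,bar+[0,0,.07],Rt(y)))
E
```

```text
[0.61332219 0.3575073  0.38218296] [-0.64926199  0.50038997  0.13651689  1.04603356 -0.06489028  1.60026841
  0.044718  ] [-0.02460506 -0.10753218  0.10663506] 0.6041332464564044
[ 0.60120261 -0.17706017  0.291     ]
([2.17, -44.17, -30.12], [1.143, -0.001, 0.001])
([2.17, -44.17, -30.12], [-1.999, -0.001, -0.001])
```

View pics/v7.png

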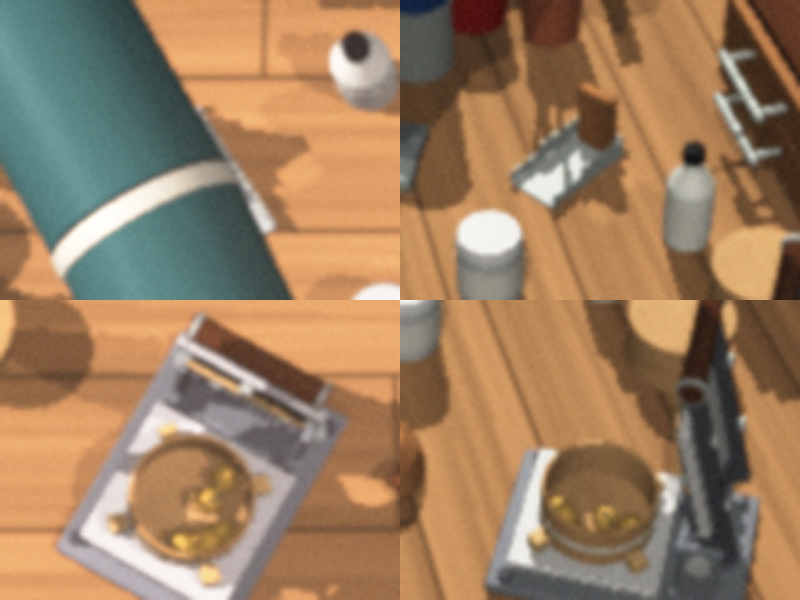

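The scoop stands flat and empty where it was before. Next I'll measure the bar and count the bells.

```bash
python3 - <<'E'
from h import *
from rig import robot,eyes
out=[];cs={}
for n,(x0,y0,x1,y1) in(("top",(370,165,425,200)),("side",(375,235,415,285))):
    im=np.ascontiguousarray(eyes.get_image(n)["image"][:,:,::-1]);im=cv2.GaussianBlur(im,(3,3),0)
    h=cv2.cvtColor(im,cv2.COLOR_BGR2HSV)[y0:y1,x0:x1]
    m=cv2.inRange(h,(0,90,30),(12,255,135)); k,l,s,c=cv2.connectedComponentsWithStats(m)
    i=1+np.argmax(s[1:,4]); r=cv2.minAreaRect(np.argwhere(l==i)[:,::-1].astype(np.float32))
    print(n,s[i],np.add(r[0],(x0,y0)),r[1],r[2]); bx=cv2.boxPoints(r)+[x0,y0]
    cs[n]=np.add(r[0],(x0,y0)); print(bx.round(1).tolist())
    v=im[y0:y1,x0:x1].copy(); v[l==i]=(0,255,0); out.append(cv2.resize(v,(400,300)))
    if n=="top": d=cv2.resize(im[200:248,350:402],(400,300),interpolation=cv2.INTER_CUBIC)
p,e=tri(cs["top"],cs["side"]);print("bar",p,e,"press",(p-DR)@PX,(p-DR)@PY)
cv2.imwrite("pics/v8.png",np.vstack([np.hstack(out),np.hstack([d,d*0])]))
E
```

```text
top [  7   6  39  24 262] [395.83417892 183.26306152] (40.246299743652344, 7.3003668785095215) 27.255327224731445
[[376.3, 177.3], [379.6, 170.8], [415.4, 189.2], [412.1, 195.7]]
side [ 11   3  11  25 158] [391.18435287 250.24933815] (6.952853679656982, 25.13327980041504) 11.888657569885254
[[385.2, 261.8], [390.4, 237.2], [397.2, 238.7], [392.0, 263.3]]
bar [ 0.6032963  -0.17624291  0.2990012 ] 0.006936354273329402 press 0.07032710553402637 0.0018139051131643236
```

View pics/v8.png

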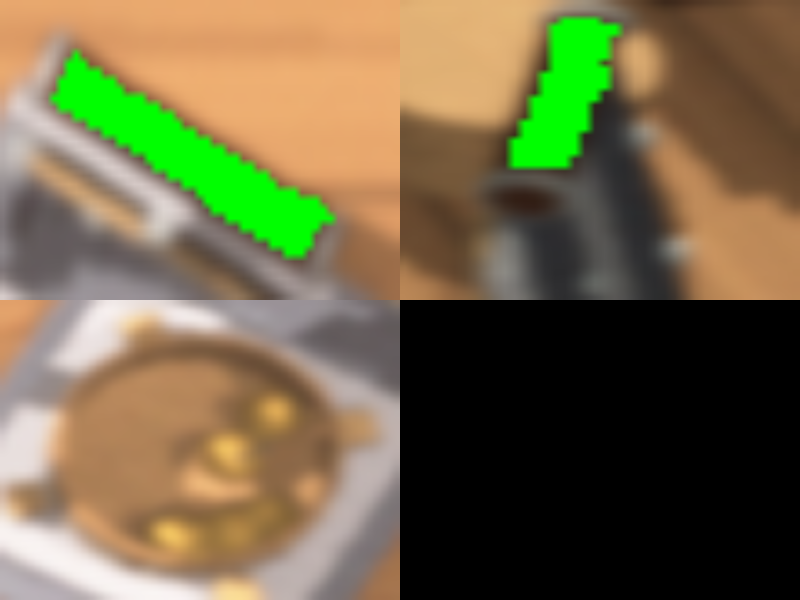

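The drum view shows five bells at crop pixels (275,410), (230,450), (172,530), (235,535) and (275,510). The bar position agrees with the model to within 3 mm in x,y. I'll move above the bar.

>>> apply_moves --steps '[0, -2, -1.4, 0.05, 0, 0, 0, -5.5, -3.75, 0.142, 0, 0, 0, -9.3, -6.3, 0.24, 0, 0, 0, -13, -8.9, 0.337, 0, 0, 0, -16.8, -11.5, 0.435, 0, 0, 0, -20.6, -14.1, 0.534, 0, 0, 0, -24.4, -16.7, 0.632, 0, 0, 0, -28.3, -19.3, 0.732, 0, 0, 0, -32, -21.8, 0.828, 0, 0, 0, -35.7, -24.4, 0.924, 0, 0, 0, -39, -26.6, 1.01, 0, 0, 0, -41.6, -28.4, 1.077, 0, 0]'

```text
time_s: 17.5
position: [0.6011, -0.1484, 0.3826]
eef_rot: [-2.219, 1.57, -2.726]
wrist_force: [-0.1, -0.7, -0.3]
grip_width: 0.607
```

```bash
python3 - <<'E'
from h import *
from rig import robot
s=robot.state();print(s["position"])
bar=np.array([.602,-.177,.291])
print(delta(s,bar+[0,0,.05],Rt(-.567)))
E
```

```text
[ 0.60106683 -0.14841317  0.38259604]
([4.16, -2.45, 1.47], [0.061, -0.001, 0.001])
```

>>> apply_moves --steps '[1, -1.2, 0.7, 0.03, 0, 0, 2.5, -2.2, 1.3, 0.05, 0, 0, 4.2, -2.45, 1.5, 0.06, 0, 0, 4.2, -2.45, 1.5, 0.06, 0, 0, 4.2, -2.45, 1.5, 0.06, 0, 0, 4.2, -2.45, 1.5, 0.06, 0, 0]'

```text
time_s: 18.1
position: [0.6037, -0.1738, 0.3419]
eef_rot: [0.368, 1.57, -0.191]
wrist_force: [1.1, -0.0, 0.6]
grip_width: 0.611
```

```bash
python3 - <<'E'
from h import *
from rig import robot,eyes
a=eyes.get_image("top")["image"][:,:,::-1];b=eyes.get_image("side")["image"][:,:,::-1]
z=lambda im,x,y,w,h:cv2.resize(im[y:y+h,x:x+w],(400,480),interpolation=cv2.INTER_CUBIC)
cv2.imwrite("pics/v9.png",np.hstack([z(a,338,125,100,120),z(b,340,190,100,120)]))
s=robot.state();print(s["position"],s["wrist_force"])
print(delta(s,[.602,-.177,.272],Rt(-.567)))
E
```

```text
[ 0.6036702  -0.17410082  0.34206631] [ 1.05622293 -0.75762589 -0.4791363 ]
([7.01, -0.34, 0.0], [0.007, 0.001, -0.0])
```

View pics/v9.png

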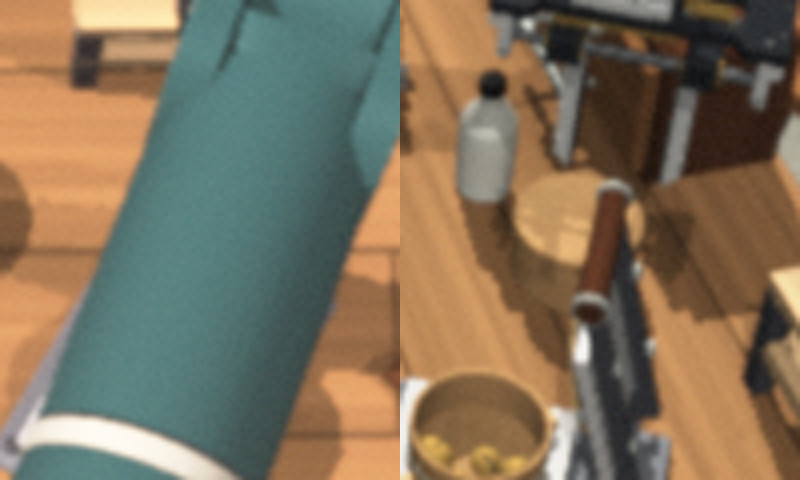

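>>> apply_moves --steps '[2, -0.1, 0, 0, 0, 0, 4, -0.2, 0, 0, 0, 0, 5.5, -0.3, 0, 0, 0, 0, 6.5, -0.3, 0, 0, 0, 0, 7, -0.3, 0, 0, 0, 0, 7, -0.3, 0, 0, 0, 0]'

```text
time_s: 18.8
position: [0.6018, -0.177, 0.2714]
eef_rot: [-0.479, 1.571, -1.04]
wrist_force: [-0.3, 0.2, 0.8]
grip_width: 0.608
```

```bash
python3 - <<'E'
from h import *
from rig import robot,eyes
b=eyes.get_image("side")["image"][:,:,::-1]
z=lambda im,x,y,w,h:cv2.resize(im[y:y+h,x:x+w],(600,600),interpolation=cv2.INTER_CUBIC)
cv2.imwrite("pics/v10.png",z(b,350,200,80,80))
s=robot.state();print(s["position"],s["wrist_force"])
E
```

```text
[ 0.60199757 -0.17710642  0.27194151] [-0.16820574 -0.38554134 -0.25064634]
```

View pics/v10.png

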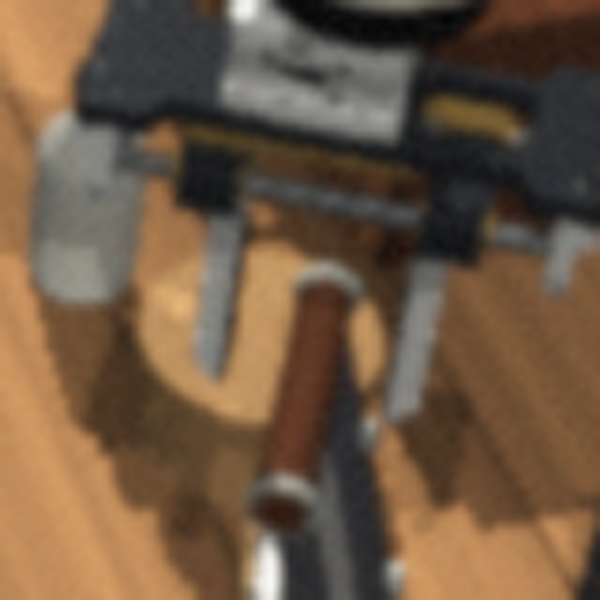

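The bar at (305,390) is centred between the finger tips at (212,375) and (400,415). I'll close gently.

>>> apply_moves --steps '[0, 0, 0, 0, 0, 0, 0, 0, 0, 0, 0, 0, 0, 0, 0, 0, 0, 0, 0, 0, 0, 0, 0, 0, 0, 0, 0, 0, 0, 0, 0, 0, 0, 0, 0, 0, 0, 0, 0, 0, 0, 0, 0, 0, 0, 0, 0, 0]' --claw 255 --grip_force 15

```text
time_s: 19.65
position: [0.6025, -0.1775, 0.273]
eef_rot: [0.281, 1.568, -0.28]
wrist_force: [-1.1, -0.3, 16.8]
grip_width: 0.082
```

```bash
python3 - <<'E'
from h import *
from rig import robot
s=robot.state();p,R=cur(s);print(p,s["wrist_force"],s["grip_width"],s["joint_positions"]); print(R.round(3))
# press frame arc: bar = hinge + 206mm*(cos) ; start angle
H=np.array([.100,.087]);
v=np.array([.069,.291])-H; a0=np.arctan2(v[1],v[0]);r=np.hypot(*v);w=np.array([-.105,.110])-H;a1=np.arctan2(w[1],w[0]);print(r,a0,a1,np.hypot(*w))
for t in np.linspace(0,1.309,14):
  q=H+r*np.array([np.cos(a0+t),np.sin(a0+t)]); d=(q-[.069,.291])*100
  # tool axes: x down, z=+press x
  print(round(t,3),"x",round(-d[1],2),"z",round(d[0],2), "tcp z",q[1]-.0188)
E
```

```text
[ 0.60253476 -0.17751704  0.272957  ] [-1.09717526 -0.33401353 16.77340473] 0.08223591228752766 [-0.13292445  0.38254497  0.50476272  1.50173289 -0.18850936  1.30272768
 -0.17058321]
[[ 0.003  0.532  0.847]
 [-0.001  0.847 -0.532]
 [-1.     0.001  0.003]]
0.20634194920083507 1.7216033580850643 3.029864769013442 0.2062862089428181
0.0 x -0.0 z 0.0 tcp z 0.2722
0.101 x 0.41 z -2.03 tcp z 0.2680505120314313
0.201 x 1.03 z -4.02 tcp z 0.26187646298978046
0.302 x 1.85 z -5.93 tcp z 0.2537403983207707
0.403 x 2.85 z -7.75 tcp z 0.2437247394285281
0.503 x 4.03 z -9.46 tcp z 0.23193094871566758
0.604 x 5.37 z -11.04 tcp z 0.21847850173088113
0.705 x 6.87 z -12.48 tcp z 0.20350367683656198
0.806 x 8.5 z -13.76 tcp z 0.18715817465758763
0.906 x 10.26 z -14.87 tcp z 0.16960758129676642
1.007 x 12.12 z -15.8 tcp z 0.1510296908851548
1.108 x 14.06 z -16.54 tcp z 0.13161270446044346
1.208 x 16.06 z -17.07 tcp z 0.11155332341945372
1.309 x 18.11 z -17.41 tcp z 0.0910547568587893
```

The grip width (0.08, about 8 mm) is too small for a 22 mm bar, and 17 N is pushing up on the tool. I'll look.

```bash
python3 - <<'E'
from h import *
from rig import robot,eyes
a=eyes.get_image("top")["image"][:,:,::-1];b=eyes.get_image("side")["image"][:,:,::-1]
z=lambda im,x,y,w,h:cv2.resize(im[y:y+h,x:x+w],(400,480),interpolation=cv2.INTER_CUBIC)
cv2.imwrite("pics/v11.png",np.hstack([z(a,338,125,100,120),z(b,350,200,80,96)]))
s=robot.state();print(s["position"],s["wrist_force"],s["moment"],s["grip_width"])
E
```

```text
[ 0.60265392 -0.1775503   0.27336159] [-1.80055623  0.7476425  21.25833617] [0.12839287 0.73404349 0.04280117] 0.064809708579066
```

View pics/v11.png

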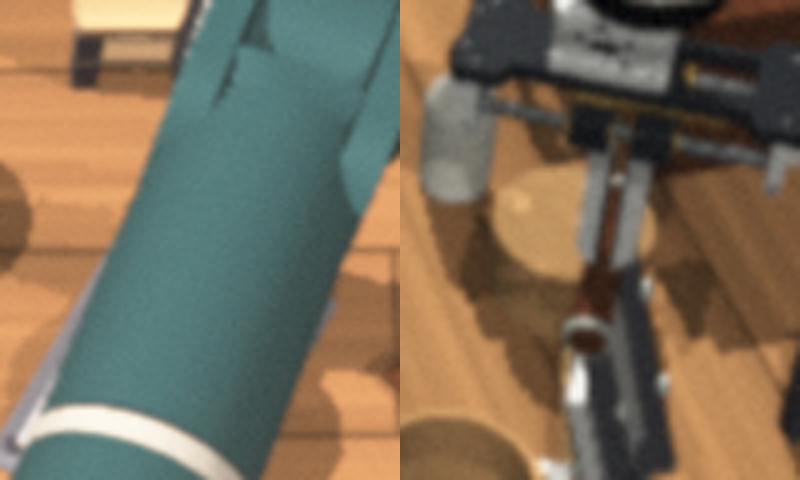

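```bash
python3 - <<'E'
from h import *
print("tip proj",proj("side",[.6026,-.1775,.273]),"bar model",proj("side",[.602,-.177,.291]))
c=np.array([.602,-.177,.291])
for z in(.26,.275,.291):
  print(z,[np.round(proj("side",c*[1,1,0]+[0,0,z]+PY*t),1).tolist() for t in(-.041,.041)],[np.round(proj("top",c*[1,1,0]+[0,0,z]+PY*t),1).tolist() for t in(-.041,.041)])
E
python3 - <<'E'
import cv2
a=cv2.imread("pics/side0.png")
cv2.imwrite("pics/v12.png",cv2.resize(a[225:285,370:420],(600,600)[:2],interpolation=cv2.INTER_CUBIC))
E
```

```text
tip proj (np.float64(388.707640364077), np.float64(257.54683642019745)) bar model (np.float64(389.21821510524325), np.float64(252.89336018321433))
0.26 [[385.0, 271.3], [390.7, 250.5]] [[408.4, 194.7], [381.2, 178.3]]
0.275 [[385.6, 267.6], [391.3, 246.8]] [[409.1, 193.2], [381.7, 176.7]]
0.291 [[386.3, 263.6], [392.0, 242.7]] [[410.0, 191.6], [382.3, 174.9]]
```

View pics/v12.png

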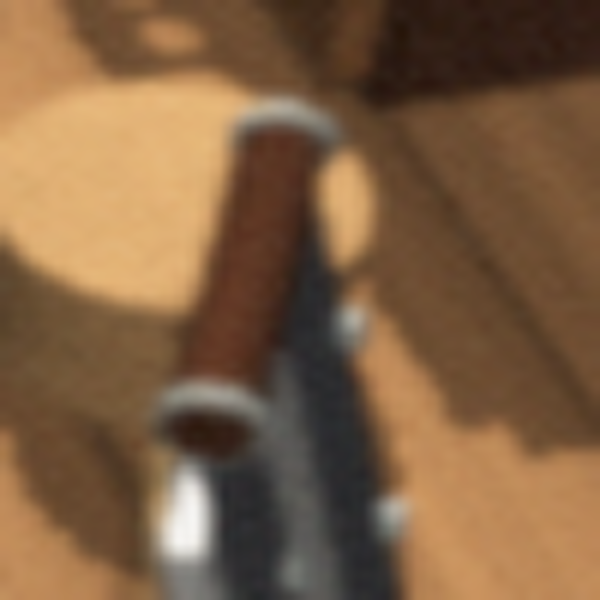

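```bash
python3 - <<'E'
from h import *
print("v2 finger tips proj",proj("side",[.585,.339,.0455]),proj("side",[.6435,.377,.0455]), "seen front ~(328.2,199), rear ~(341.5,191)")
# v10 open 57mm : pads at +-28.6, finger mid +-35
p=np.array([.602,-.177,.272])
for q in(-.035,.035): print("v10",proj("side",p+PX*q))
print("seen (378.3,250),(403.3,255.3)")
p=np.array([.6037,-.174,.342])
for q in(-.035,.035): print("v9",proj("side",p+PX*q))
print("seen",(340+167/4,190+165/4),(340+272/4,190+180/4))
p=np.array([.6142,.358,.15])
sx=np.array([-.839,-.545,0])
for q in(-.035,.035): print("v1",proj("side",p+sx*q))
print("seen",(285+232/4,120+195/4),(285+177/4,120+228/4))
E
```

```text
v2 finger tips proj (np.float64(328.1732018774038), np.float64(204.536839359247)) (np.float64(339.7448116349421), np.float64(196.12236124399033)) seen front ~(328.2,199), rear ~(341.5,191)
v10 (np.float64(375.8317209472039), np.float64(254.87591680850193))
v10 (np.float64(401.0999110835343), np.float64(260.5761954534747))
seen (378.3,250),(403.3,255.3)
v9 (np.float64(378.6347354784924), np.float64(235.71471449882353))
v9 (np.float64(404.9382059958954), np.float64(241.4057213081604))
seen (381.75, 231.25) (408.0, 235.0)
v1 (np.float64(340.91428514399644), np.float64(174.54521069962482))
v1 (np.float64(328.81313088223334), np.float64(182.8786564896855))
seen (343.0, 168.75) (329.25, 177.0)
```

In every view the finger tips appear about 5 px (15 to 20 mm) higher than the reported TCP. The tips have therefore pinched only the top of the bar. I'll reopen and go lower.

>>> apply_moves --steps '[0, 0, 0, 0, 0, 0, 0, 0, 0, 0, 0, 0, 0, 0, 0, 0, 0, 0, 0, 0, 0, 0, 0, 0, 0, 0, 0, 0, 0, 0, 0, 0, 0, 0, 0, 0]' --claw 110

```text
time_s: 20.35
position: [0.6017, -0.1771, 0.2713]
eef_rot: [-1.017, 1.571, -1.578]
wrist_force: [-0.3, -0.9, 0.3]
grip_width: 0.536
```

>>> apply_moves --steps '[0.5, 0, 0, 0, 0, 0, 1, 0, 0, 0, 0, 0, 1.4, 0, 0, 0, 0, 0, 1.7, 0, 0, 0, 0, 0, 2, 0, 0, 0, 0, 0, 2, 0, 0, 0, 0, 0, 2, 0, 0, 0, 0, 0]'

```text
time_s: 21.05
position: [0.6018, -0.1772, 0.2515]
eef_rot: [-0.319, 1.57, -0.88]
wrist_force: [0.0, 0.1, 0.6]
grip_width: 0.567
```

```bash
python3 - <<'E'
from h import *
from rig import robot,eyes
b=eyes.get_image("side")["image"][:,:,::-1]
z=lambda im,x,y,w,h:cv2.resize(im[y:y+h,x:x+w],(600,600),interpolation=cv2.INTER_CUBIC)
cv2.imwrite("pics/v13.png",z(b,350,200,80,80))
s=robot.state();print(s["position"],s["wrist_force"])
E
```

```text
[ 0.60183243 -0.17721068  0.25161913] [0.40589756 0.30413293 0.20225713]
```

View pics/v13.png

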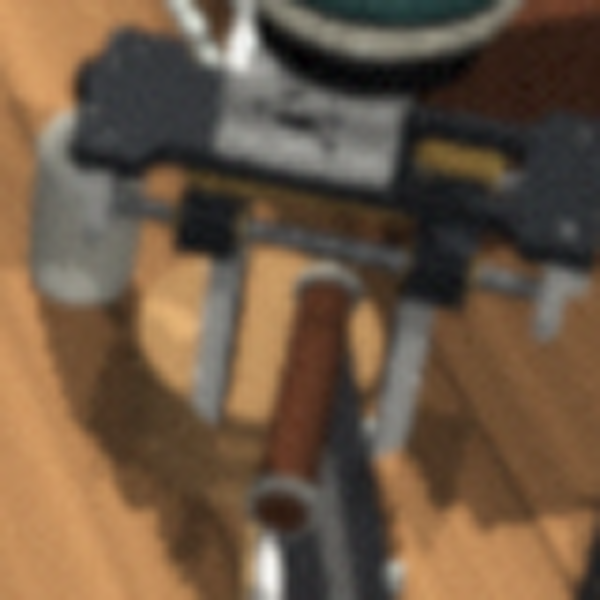

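>>> apply_moves --steps '[0.2, 0, 0, 0, 0, 0, 0.4, 0, 0, 0, 0, 0, 0.4, 0, 0, 0, 0, 0, 0.4, 0, 0, 0, 0, 0, 0.4, 0, 0, 0, 0, 0, 0.4, 0, 0, 0, 0, 0, 0.4, 0, 0, 0, 0, 0, 0.4, 0, 0, 0, 0, 0]' --claw 255

```text
time_s: 21.9
position: [0.6018, -0.1772, 0.2474]
eef_rot: [-0.263, 1.57, -0.824]
wrist_force: [2.0, -1.4, -1.3]
grip_width: 0.231
```

```bash
python3 - <<'E'
from h import *
from rig import robot,eyes
b=eyes.get_image("side")["image"][:,:,::-1]
z=lambda im,x,y,w,h:cv2.resize(im[y:y+h,x:x+w],(600,600),interpolation=cv2.INTER_CUBIC)
cv2.imwrite("pics/v14.png",z(b,350,200,80,80))
s=robot.state();print(s["position"],s["wrist_force"],s["grip_width"])
E
```

```text
[ 0.60181378 -0.17719274  0.24743381] [ 1.40194062 -1.23156198 -1.80310418] 0.2304690182649927
```

View pics/v14.png

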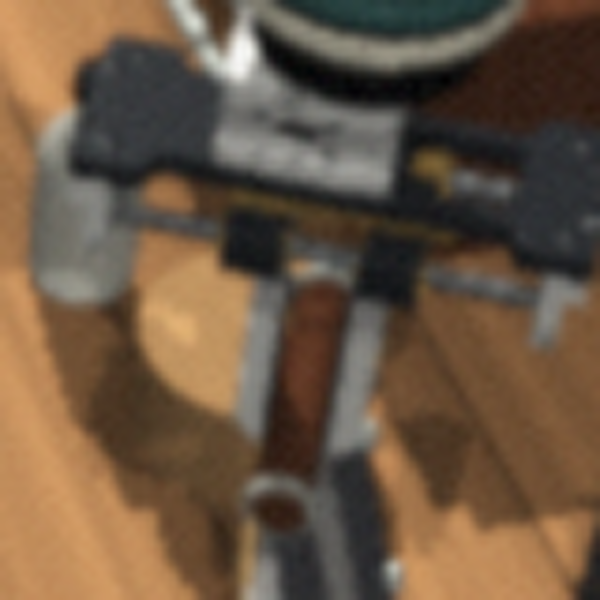

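The grip width is now 0.231 (22 mm), so the bar is properly between the pads. I'll follow the arc.

>>> apply_moves --steps '[0.05, 0, -0.3, 0, 0, 0, 0.18, 0, -1, 0, 0, 0, 0.41, 0, -2.03, 0, 0, 0, 0.7, 0, -3.03, 0, 0, 0, 1.03, 0, -4.02, 0, 0, 0, 1.42, 0, -4.98, 0, 0, 0, 1.85, 0, -5.93, 0, 0, 0, 2.34, 0, -6.85, 0, 0, 0, 2.85, 0, -7.75, 0, 0, 0, 3.42, 0, -8.62, 0, 0, 0, 3.75, 0, -9.1, 0, 0, 0, 4.03, 0, -9.46, 0, 0, 0]' --grip_force 20

```text
time_s: 23.15
position: [0.5214, -0.1266, 0.2069]
eef_rot: [-0.036, 1.57, -0.597]
wrist_force: [2.7, -2.6, 4.0]
grip_width: 0.226
```

```bash
python3 - <<'E'
from h import *
from rig import robot,eyes
b=eyes.get_image("side")["image"][:,:,::-1]
cv2.imwrite("pics/v15.png",cv2.resize(b[200:320,310:430],(600,600),interpolation=cv2.INTER_CUBIC))
s=robot.state();p,R=cur(s);print(p,s["wrist_force"],s["grip_width"],s["joint_positions"]);print(R.T@(p-[.6018,-.1772,.2474])*100)
E
```

```text
[ 0.52104978 -0.1263255   0.20654841] [ 2.72098337 -2.34759408  2.05570687] 0.22774484108389467 [-0.23456083  0.24874424  0.49162067  1.81558169 -0.13006321  1.10928599
 -0.25851792]
[ 4.08646036  0.01316032 -9.54344371]
```

View pics/v15.png

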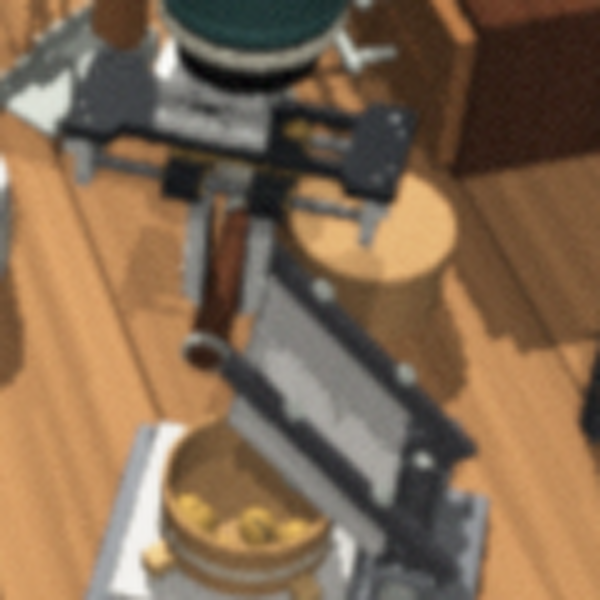

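>>> apply_moves --steps '[0.3, 0, -0.37, 0, 0, 0, 0.66, 0, -0.8, 0, 0, 0, 1.34, 0, -1.58, 0, 0, 0, 2.07, 0, -2.32, 0, 0, 0, 2.84, 0, -3.02, 0, 0, 0, 3.64, 0, -3.68, 0, 0, 0, 4.47, 0, -4.3, 0, 0, 0, 5.34, 0, -4.87, 0, 0, 0, 6.23, 0, -5.41, 0, 0, 0, 7.15, 0, -5.9, 0, 0, 0, 7.7, 0, -6.15, 0, 0, 0, 8.09, 0, -6.34, 0, 0, 0]'

```text
time_s: 24.4
position: [0.4687, -0.0933, 0.1262]
eef_rot: [0.153, 1.569, -0.408]
wrist_force: [7.1, -4.2, 5.0]
grip_width: 0.231
```

```bash
python3 - <<'E'
from h import *
from rig import robot,eyes
b=eyes.get_image("side")["image"][:,:,::-1]
cv2.imwrite("pics/v16.png",cv2.resize(b[200:340,290:430],(600,600),interpolation=cv2.INTER_CUBIC))
s=robot.state();p,R=cur(s);print(p,s["wrist_force"],s["grip_width"],s["joint_positions"]);print(R.T@(p-[.6018,-.1772,.2474])*100)
E
```

```text
[ 0.46852775 -0.09318483  0.12578866] [ 8.12044636 -3.59495285  2.72913019] 0.22584402139446272 [-0.27752208  0.23206445  0.46594513  2.03722877 -0.1318218   0.89857526
 -0.30140069]
[ 12.12971071   0.0168963  -15.77857432]
```

View pics/v16.png

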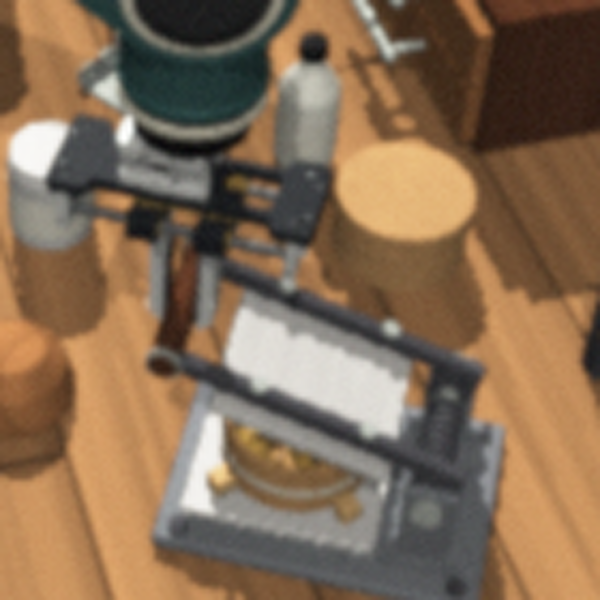

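>>> apply_moves --steps '[0.5, 0, -0.1, 0, 0, 0, 1, 0, -0.28, 0, 0, 0, 1.5, 0, -0.45, 0, 0, 0, 1.94, 0, -0.6, 0, 0, 0, 2.5, 0, -0.75, 0, 0, 0, 3, 0, -0.9, 0, 0, 0, 3.5, 0, -1.04, 0, 0, 0, 3.94, 0, -1.12, 0, 0, 0, 4.4, 0, -1.22, 0, 0, 0, 4.8, 0, -1.3, 0, 0, 0, 5, 0, -1.33, 0, 0, 0, 5, 0, -1.33, 0, 0, 0]'

```text
time_s: 25.65
position: [0.4562, -0.086, 0.0759]
eef_rot: [-2.362, 1.57, -2.923]
wrist_force: [-1.2, -2.0, 8.7]
grip_width: 0.231
```

```bash
python3 - <<'E'
from h import *
from rig import robot,eyes
s=robot.state();p,R=cur(s);f=s["wrist_force"];print(p,f,"px",f@PX,s["grip_width"]);print(R.T@(p-[.6018,-.1772,.2474])*100)
E
```

```text
[ 0.4562407  -0.08599505  0.07590847] [-1.16422969 -1.99021956  8.71048509] px 0.08690826209262094 0.2314625038366722
[ 17.15784797  -0.01827547 -17.16857392]
```

>>> apply_moves --steps '[0.1, 0, -0.01, 0, 0, 0, 0.25, 0, -0.03, 0, 0, 0, 0.4, 0, -0.06, 0, 0, 0, 0.55, 0, -0.09, 0, 0, 0, 0.7, 0, -0.11, 0, 0, 0, 0.8, 0, -0.13, 0, 0, 0, 0.8, 0, -0.13, 0, 0, 0]' --grip_force 40

```text
time_s: 26.35
position: [0.4553, -0.0854, 0.0681]
eef_rot: [-2.097, 1.57, -2.658]
wrist_force: [-2.5, -2.6, 11.2]
grip_width: 0.225
```

```bash
python3 - <<'E'
from h import *
from rig import robot,eyes
b=eyes.get_image("side")["image"][:,:,::-1]
cv2.imwrite("pics/v17.png",cv2.resize(b[220:340,300:420],(600,600),interpolation=cv2.INTER_CUBIC))
s=robot.state();p,R=cur(s);f=s["wrist_force"];print(p,f,"px",f@PX,s["grip_width"]);print(R.T@(p-[.6018,-.1772,.2474])*100)
E
```

```text
[ 0.45525185 -0.08537278  0.06814455] [-2.47823928 -3.92562822 11.57691651] px 0.01803562615700805 0.2214541824793814
[ 17.92965552  -0.01849191 -17.28983109]
```

View pics/v17.png

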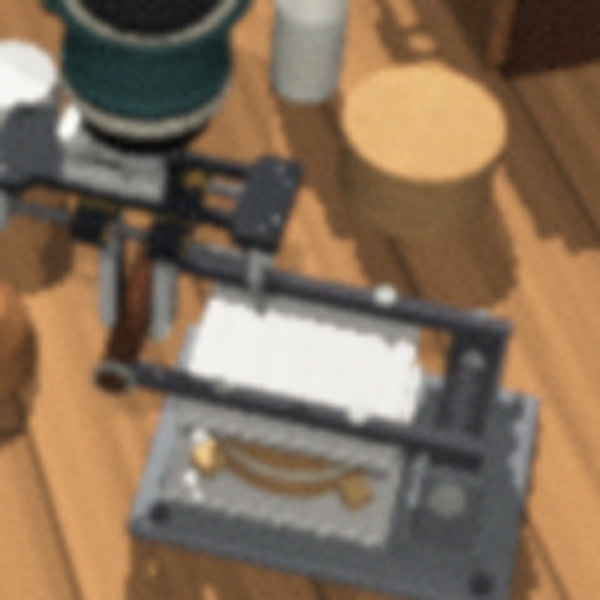

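>>> apply_moves --steps '[0.05, 0, 0, 0, 0, 0, 0.1, 0, -0.01, 0, 0, 0, 0.1, 0, -0.01, 0, 0, 0, 0.1, 0, -0.01, 0, 0, 0]'

```text
time_s: 26.8
position: [0.4552, -0.0853, 0.0672]
eef_rot: [-2.136, 1.57, -2.697]
wrist_force: [-2.0, -3.2, 11.6]
grip_width: 0.225
```

>>> apply_moves --steps '[0.05, 0, 0, 0, 0, 0, 0.1, 0, -0.01, 0, 0, 0, 0.1, 0, -0.01, 0, 0, 0, 0.1, 0, -0.01, 0, 0, 0]'

```text
time_s: 27.2
position: [0.4551, -0.0853, 0.0662]
eef_rot: [-2.155, 1.57, -2.716]
wrist_force: [-1.6, -2.6, 10.2]
grip_width: 0.225
```

>>> apply_moves --steps '[0.05, 0, 0, 0, 0, 0, 0.1, 0, -0.01, 0, 0, 0, 0.1, 0, -0.01, 0, 0, 0, 0.1, 0, -0.01, 0, 0, 0]'

```text
time_s: 27.6
position: [0.455, -0.0852, 0.0652]
eef_rot: [-2.229, 1.57, -2.791]
wrist_force: [-2.2, -2.2, 12.1]
grip_width: 0.223
```

>>> apply_moves --steps '[0.05, 0, 0, 0, 0, 0, 0.1, 0, 0, 0, 0, 0, 0.1, 0, 0, 0, 0, 0, 0.1, 0, 0, 0, 0, 0]'

```text
time_s: 28.0
position: [0.4549, -0.0851, 0.0641]
eef_rot: [-2.458, 1.57, -3.019]
wrist_force: [-2.7, -2.2, 10.6]
grip_width: 0.224
```

>>> apply_moves --steps '[0.05, 0, 0, 0, 0, 0, 0.1, 0, 0, 0, 0, 0, 0.1, 0, 0, 0, 0, 0, 0.1, 0, 0, 0, 0, 0]'

```text
time_s: 28.4
position: [0.4548, -0.0851, 0.0631]
eef_rot: [-2.618, 1.57, 3.104]
wrist_force: [-2.5, -2.5, 10.5]
grip_width: 0.227
```

>>> apply_moves --steps '[0.05, 0, 0, 0, 0, 0, 0.1, 0, 0, 0, 0, 0, 0.1, 0, 0, 0, 0, 0, 0.1, 0, 0, 0, 0, 0]'

```text
time_s: 28.8
position: [0.4547, -0.085, 0.0622]
eef_rot: [-2.804, 1.57, 2.918]
wrist_force: [-3.8, -1.9, 15.7]
grip_width: 0.229
```

>>> apply_moves --steps '[0.05, 0, 0, 0, 0, 0, 0.1, 0, 0, 0, 0, 0, 0.1, 0, 0, 0, 0, 0, 0.1, 0, 0, 0, 0, 0]'

```text
time_s: 29.2
position: [0.4546, -0.085, 0.0615]
eef_rot: [-2.96, 1.57, 2.761]
wrist_force: [-7.8, -0.8, 23.4]
grip_width: 0.224
```

```bash
python3 - <<'E'
from h import *
from rig import robot,eyes
b=eyes.get_image("side")["image"][:,:,::-1]
cv2.imwrite("pics/v18.png",cv2.resize(b[230:330,310:430],(720,600),interpolation=cv2.INTER_CUBIC))
for i in range(3):
  s=robot.state();f=s["wrist_force"];print(s["position"],f,"px",f@PX,s["grip_width"]);eyes.get_image("top")
E
```

```text
[ 0.45463606 -0.08499898  0.0614669 ] [-7.11274109 -0.97941512 24.09080158] px -5.473663783892141 0.2223326551055303
[ 0.45467492 -0.08498538  0.06149634] [-8.16162682 -0.71187638 24.26848614] px -6.502111867361726 0.22479293745379766
[ 0.4546582  -0.08498215  0.06146457] [-9.36739966 -1.22083126 23.5662989 ] px -7.245838986883988 0.2233165009480518
```

View pics/v18.png

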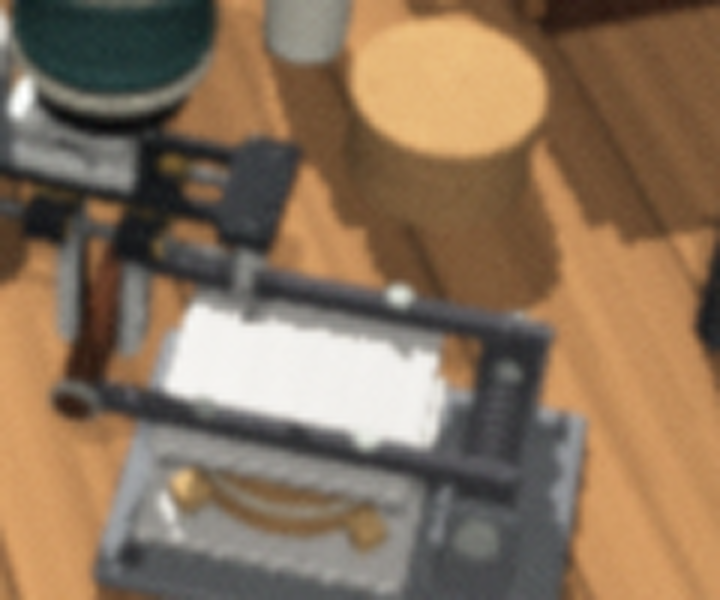

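```bash
python3 - <<'E'
from h import *
D=DR*[1,1,0]
print("open ring model",proj("side",D+PX*.069-PY*.052+[0,0,.291]),"seen (387.7,268.2)")
H=D+PX*.1+[0,0,.087]
for t in(1.2,1.25,1.28,1.309,1.325):
  a=1.7216+t; q=H+.2063*(np.cos(a)*PX+np.sin(a)*np.array([0,0,1]))-PY*.052
  print(t,np.round(proj("side",q),1),"seen (322.5,296.3)")
from rig import robot
s=robot.state();print(s["moment"],s["tau"])
E
```

```text
open ring model (np.float64(385.17858159436867), np.float64(266.57646099005564)) seen (387.7,268.2)
1.2 [322.2 289.7] seen (322.5,296.3)
1.25 [321.5 291.7] seen (322.5,296.3)
1.28 [321.2 292.9] seen (322.5,296.3)
1.309 [320.9 294.1] seen (322.5,296.3)
1.325 [320.8 294.8] seen (322.5,296.3)
[-0.38907983  1.74100149  0.36178916] [ -0.67574412 -50.31417847   4.02339622 -29.35105741  -0.98525852
  -2.14188673  -0.32020027]
```

```bash
python3 - <<'E'
from h import *
from rig import robot,eyes
cv2.imwrite("pics/v19.png",eyes.get_image("side")["image"][:,:,::-1])
cv2.imwrite("pics/v20.png",eyes.get_image("top")["image"][:,:,::-1])
s=robot.state();print(s["wrist_force"],s["position"],s["grip_width"])
E
```

```text
[-8.52533512  0.70437648 23.73665581] [ 0.45467172 -0.08495658  0.06148499] 0.22590620557267083
```

View pics/v19.png

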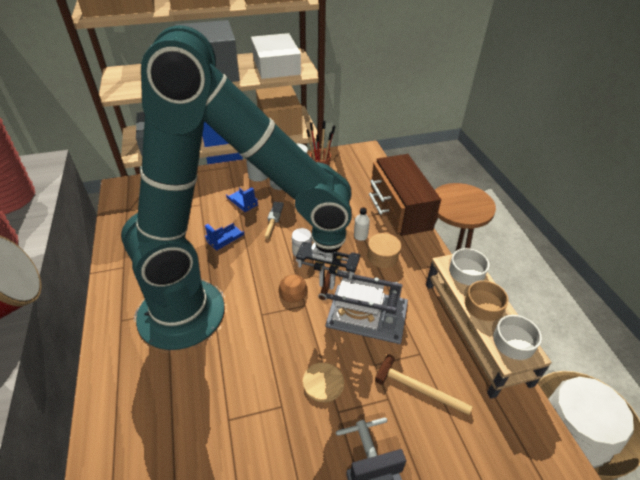

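View pics/v20.png

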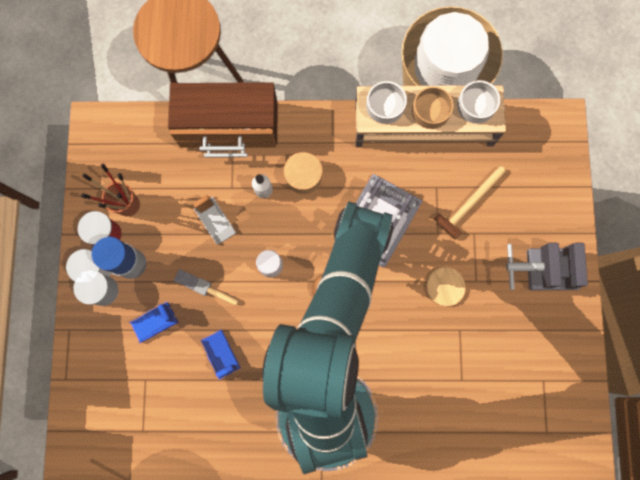

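The scoop stands flat and empty at top (214,218), the bystanders are where they were, and the press is shut at a steady 24 N. I'll hand it in.

```bash
python3 - <<'E'
from rig import robot, eyes, job
print(job.sign_off()); s=robot.state(); print(s["time_s"],s["wrist_force"])
E
```

```text
the job is handed in; nothing more can be done
None
the job is handed in; nothing more can be done
```

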